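# Sift brass spacers out of a sieve between two sprung stops and park the sieve

## Robot

A 7-joint arm with a two-finger parallel gripper is mounted at the origin on the work surface. World frame = base frame: x ahead of the robot, y to its left, z up, the work surface at z = 0. Lengths are in m, angles in rad, forces in N, time in s.
With the tool pointing down it reaches from about 0.4 to 0.9 m from the base axis. Payload 5.5 kg.
Tool frame: the origin (TCP) lies midway between the tips of the shut fingers; the grasp point (between the pads) lies 19 mm behind it (manip.grip_depth is the distance from the TCP to the grasp point, in m); z points along the fingers, y is the line along which they close (so a half turn about z gives the same grasp; the last joint's range is limited). The gripper opens to 92 mm and grips with 3 to 60 N. Pads are 19 mm wide; open, the fingers measure 130 mm over their backs; the gripper's body (75 mm by 190 mm) begins 47 mm behind the grasp point.
Start: joints at [-0.862, 0.501, -0.427, 1.55, 0.221, 1.138, -0.21], TCP at [0.28, 0.586, 0.227] pointing down, gripper open.
Joint ranges: [-2.88, 2.88], [-0.31, 2.03], [-1.54, 1.56], [0.2, 2.42], [-1.41, 4.55], [0.19, 2.02], [-2.57, 2.57]. Speed limits (rad/s): [2.57, 2.57, 3.14, 3.14, 3.14, 3.14, 3.14].

## Interface

Orientations are given as a unit quaternion [x, y, z, w].
In Python, from bench import manip, effector, viewer gives the robot as it stands. Calls block until the motion is done:
- manip.move_pose(position, orientation): joint-space move of the TCP to a pose.
- manip.servo_line(position, ori=None, vel=0.15): straight line of the TCP; ori=None keeps the orientation; vel is the mean speed in m/s.
- manip.movej(angles): joint-space move.
- effector.open_jaws() and effector.close(f_grip=None): open the fingers fully, or close them until they stop; f_grip is the grip in N (None keeps the last).
- manip.sleep(seconds).
- manip.solve_ik(position, orientation): joint angles nearest the present ones, or None.
- viewer.get_image(name): name is "side" or "top"; returns the picture (420x560x3 uint8, red, green, blue); there is no depth.
- viewer.get_calibration(name): a dict with "vfov" (degrees; the focal length in pixels is half the picture's height over the tangent of half this angle, whatever the lens; pixels are square), "cx", "cy" (the principal point, pixels), "dist_coeffs" ([k1, k2, p1, p2, k3] as OpenCV has them; the pictures are not rectified), "eye" and "attitude" of the camera in the world. Camera axes: x right, y down, z forward; pixel columns grow to the right and rows downward; lengths in m; the calibration is good to about 2 mm. A picture is of the moment at which its call begins. get_calibration takes no time and is no camera call.
A pose or a line that the arm cannot do raises manip.PlanningError and nothing moves.
- manip.hand_in(): hands the job in; it is judged then, once.
Readings, each from a call of its own:
- manip.current_clock(): time.
- manip.current_q(): joint angles.
- manip.current_joint_velocities(): joint speeds.
- manip.current_tau(): joint torques, N m.
- manip.current_tool_pos(): TCP position.
- manip.current_tcp_rot(): TCP orientation.
- manip.current_force(): force on the tool from outside, world axes, zero at the start.
- manip.current_wrist_torque(): the same for the moment, N m.
- manip.current_finger_gap(): finger opening in m.
- manip.current_gripper_force(): force on a finger pad.
Only numpy, scipy, OpenCV 4.12 (cv2) and the standard library are available. Lean on these libraries where they do the work, as an engineer would, in place of code of your own. Each camera call takes 0.05 s, during which the arm holds its last target. There are 200 camera calls.

## Task

Take the sieve by its green handle and shake it side to side on its rails until all four brass spacers have dropped into the tray below; start by running it up against the yellow stop and then against the red one until you feel a firm push of about 6 to 9 N on top of the drag of the rails, and never push a stop with more than 14 N or lift the sieve off its rails while a spacer is still in it. Then lift the sieve out with both black capacitors still inside, set it gently down, fully seated in the blue cradle, and let go, without disturbing the other things on the bench.

Things in the scene. Friction and masses are not known exactly. Their poses are not given: they have to be found in the camera images.
- receiver: Fixed grey catch tray 132 (x) x 260 (y) x 62 mm, left or right of the robot, open on top. Origin: centre of underside. Two slide rails along y: tops at z 50, |x| 50 to 60, guide lips outside them up to z 62 (2 mm play). The sieve stands on the rails and slides along y.
- stop_yellow: Yellow stop housing, 44x18x44 mm, on the receiver's +y end (origin: underside centre, at receiver y 121, z 50). Its sprung nose (30 wide, mid-height z 79) faces the sieve. The nose face lies anywhere 80 to 100 from the receiver's centre, not measured: feel for it. Spring 1.5 N per mm from zero, 16 mm travel. The sieve's sliding friction adds 1 to 6 N to what the wrist feels.
- stop_red: Red stop housing on the receiver's -y end: like the yellow one, mirrored (receiver y -121); its nose is set independently, 80 to 100 mm from the receiver's centre, and not measured either.
- sieve: Aluminium sieve 116 (x) x 132 (y) mm, walls 40 high, 0.3 to 0.55 kg, on the receiver's rails. Origin: centre of underside. Bottom: four pairs of 4 mm rods along x (axes at z 10, pair middles y -39, -13, 13, 39, rods of a pair 6 apart), 16 mm open gaps between pairs and at the y walls. Green handle bar along x above it: 116 long, 12 wide (y), 18 high, middle at z 73, free below.
- handle (a point): Middle of the green handle bar of the sieve (at sieve x 0, y 0, z 73); same axes as the sieve. Grip here from above, fingers closing along the sieve's y, firmly (about 45 N).
- cradle: Fixed blue parking cradle 134 (x) x 150 (y) mm, on the other side of the robot from the receiver. Origin: centre of underside. Seat at z 30, with a lip all round up to z 42, 122 (x) x 138 (y) inside: the sieve fits with 3 mm to spare all round, its x along the cradle's x.
- spacer0_center (a point): Centre of a brass spacer, 12 mm diameter, 14 long, 12 g. Starts lying along x in the shallow valley of a rod pair of the sieve; slow sliding does not free it, brisk side jolts (half a g: strokes of 20 to 25 mm at 0.35 m/s) roll it over a rod so that it falls through a gap into the tray.
- spacer1_center (a point): Centre of a brass spacer, 12 mm diameter, 14 long, 12 g. Starts lying along x in the shallow valley of a rod pair of the sieve; slow sliding does not free it, brisk side jolts (half a g: strokes of 20 to 25 mm at 0.35 m/s) roll it over a rod so that it falls through a gap into the tray.
- spacer2_center (a point): Centre of a brass spacer, 12 mm diameter, 14 long, 12 g. Starts lying along x in the shallow valley of a rod pair of the sieve; slow sliding does not free it, brisk side jolts (half a g: strokes of 20 to 25 mm at 0.35 m/s) roll it over a rod so that it falls through a gap into the tray.
- spacer3_center (a point): Centre of a brass spacer, 12 mm diameter, 14 long, 12 g. Starts lying along x in the shallow valley of a rod pair of the sieve; slow sliding does not free it, brisk side jolts (half a g: strokes of 20 to 25 mm at 0.35 m/s) roll it over a rod so that it falls through a gap into the tray.
- cap0_center (a point): Centre of a black capacitor can, 26 mm in diameter and 30 long, about 25 g, lying in the sieve. Too large for the gaps.
- cap1_center (a point): Centre of a black capacitor can, 26 mm in diameter and 30 long, about 25 g, lying in the sieve. Too large for the gaps.
- jar: Bystander: small amber jar, 44 in diameter, 65 high; origin at the centre of its underside. Leave alone.
- probe_red: Bystander: red and yellow test probe, 140 long, lying; origin at the centre of its underside. Leave alone.
- probe_blue: Bystander: blue and yellow test probe, 140 long, lying; origin at the centre of its underside. Leave alone.
- spool: Bystander: grey spool, 56 in diameter, 40 high; origin at the centre of its underside. Leave alone.
- screwdriver: Bystander: orange screwdriver, 170 long, lying; origin at the centre of its underside. Leave alone.

How it is judged:
On the way, in this order (a step that is already met when the one before it is completed fails the run):
1. the sieve, on its rails, is pushed against the yellow stop with more than 3 N (contact force between sieve and stop_yellow above 3 N and z of sieve in the frame of receiver below 0.056 m), for 0.1 s.
2. then, on its rails, against the red stop with more than 3 N (contact force between sieve and stop_red above 3 N and z of sieve in the frame of receiver below 0.056 m), for 0.1 s.
3. the sieve is lifted more than 30 mm above its rails, all four spacers in the tray and both capacitors in the sieve (z of sieve in the frame of receiver above 0.08 m and x of spacer0_center in the frame of receiver between -0.052 and 0.052 m and y of spacer0_center in the frame of receiver between -0.126 and 0.126 m and z of spacer0_center in the frame of receiver between 0 and 0.035 m and x of spacer1_center in the frame of receiver between -0.052 and 0.052 m and y of spacer1_center in the frame of receiver between -0.126 and 0.126 m and z of spacer1_center in the frame of receiver between 0 and 0.035 m and x of spacer2_center in the frame of receiver between -0.052 and 0.052 m and y of spacer2_center in the frame of receiver between -0.126 and 0.126 m and z of spacer2_center in the frame of receiver between 0 and 0.035 m and x of spacer3_center in the frame of receiver between -0.052 and 0.052 m and y of spacer3_center in the frame of receiver between -0.126 and 0.126 m and z of spacer3_center in the frame of receiver between 0 and 0.035 m and x of cap0_center in the frame of sieve between -0.052 and 0.052 m and y of cap0_center in the frame of sieve between -0.062 and 0.062 m and z of cap0_center in the frame of sieve between 0.012 and 0.05 m and x of cap1_center in the frame of sieve between -0.052 and 0.052 m and y of cap1_center in the frame of sieve between -0.062 and 0.062 m and z of cap1_center in the frame of sieve between 0.012 and 0.05 m), for 0.1 s.
At the end, for the whole second after the job is handed in: The sieve sits in the cradle: within 6 mm of its centre in x and y, underside within 4 mm below and 3 mm above the seat, turned less than 0.06 rad from it, upright within 0.04 rad, at rest; all four spacers lie in the receiver's tray and both capacitors in the sieve (x of sieve in the frame of cradle between -0.006 and 0.006 m and y of sieve in the frame of cradle between -0.006 and 0.006 m and z of sieve in the frame of cradle between 0.026 and 0.033 m and angle between the x axis of sieve and the x axis of cradle, either way round below 0.06 rad and angle between sieve's own z axis and vertical below 0.04 rad and linear speed of sieve below 0.02 m/s and x of spacer0_center in the frame of receiver between -0.052 and 0.052 m and y of spacer0_center in the frame of receiver between -0.126 and 0.126 m and z of spacer0_center in the frame of receiver between 0 and 0.035 m and x of spacer1_center in the frame of receiver between -0.052 and 0.052 m and y of spacer1_center in the frame of receiver between -0.126 and 0.126 m and z of spacer1_center in the frame of receiver between 0 and 0.035 m and x of spacer2_center in the frame of receiver between -0.052 and 0.052 m and y of spacer2_center in the frame of receiver between -0.126 and 0.126 m and z of spacer2_center in the frame of receiver between 0 and 0.035 m and x of spacer3_center in the frame of receiver between -0.052 and 0.052 m and y of spacer3_center in the frame of receiver between -0.126 and 0.126 m and z of spacer3_center in the frame of receiver between 0 and 0.035 m and x of cap0_center in the frame of sieve between -0.052 and 0.052 m and y of cap0_center in the frame of sieve between -0.062 and 0.062 m and z of cap0_center in the frame of sieve between 0.012 and 0.05 m and x of cap1_center in the frame of sieve between -0.052 and 0.052 m and y of cap1_center in the frame of sieve between -0.062 and 0.062 m and z of cap1_center in the frame of sieve between 0.012 and 0.05 m); the robot touches nothing.
It fails at once if a stop is pushed with more than 14 N (contact force between sieve and stop_yellow above 14 N or contact force between sieve and stop_red above 14 N).
It fails at once if the sieve is lifted more than 8 mm off its rails with a spacer still in it (z of sieve in the frame of receiver above 0.058 m and z of any of spacer0_center, spacer1_center, spacer2_center, spacer3_center in the frame of sieve above 0.005 m).
It fails at once if the sieve is set down in the cradle with more than 35 N (contact force between sieve and cradle above 35 N).
It fails at once if a bystander is moved more than 30 mm (distance of any of jar, probe_red, probe_blue, spool, screwdriver from where it was at the start of the episode above 0.03 m).
It also fails if it takes over 72 s, if anything falls off the work surface, if the arm or the gripper's body presses on something with over 40 N, if the wrist force passes 120 N, or if a joint passes its speed limit or range.

## Working session

There is one attempt and no reset: what is moved stays moved. The work goes in short steps, each a Python script; the robot and the scene stay as the last script left them, time stands still between calls to the robot, and variables do not carry over. Pictures are saved under pics/ and viewed, at most 10 in all, crops included, and the job is handed in when it is done.

```bash
mkdir -p pics; ls
python3 - <<'E'
from bench import manip, effector, viewer
import cv2
for n in ("top","side"):
    im=viewer.get_image(n); cv2.imwrite(f"pics/{n}0.png",im[:,:,::-1]); print(n,viewer.get_calibration(n))
print(manip.current_clock(),manip.current_tool_pos(),manip.current_tcp_rot(),manip.current_force(),manip.grip_depth)
E
```

```text
pics
top {'vfov': 52.07443866546767, 'cx': 275.32323576377354, 'cy': 203.2969663305265, 'dist_coeffs': array([-0.00205947,  0.        ,  0.        ,  0.        ,  0.        ]), 'eye': array([0.46974321, 0.01019839, 1.35334993]), 'attitude': array([ 0.70948939, -0.70255977,  0.04098897, -0.03680319])}
side {'vfov': 56.21744620966584, 'cx': 283.76854050909236, 'cy': 208.31408382903612, 'dist_coeffs': array([-0.04389083,  0.        ,  0.        ,  0.        ,  0.        ]), 'eye': array([ 0.34378493, -0.69875146,  0.80579946]), 'attitude': array([ 0.90377401, -0.16595074,  0.06825808, -0.38857912])}
0.1 [0.28002487 0.58591307 0.22579847] [ 2.21035054e-01  9.75265490e-01 -8.20381684e-04 -2.36217329e-04] [-0.58488468  0.44980604  0.28487333] 0.0188
```

View pics/top0.png

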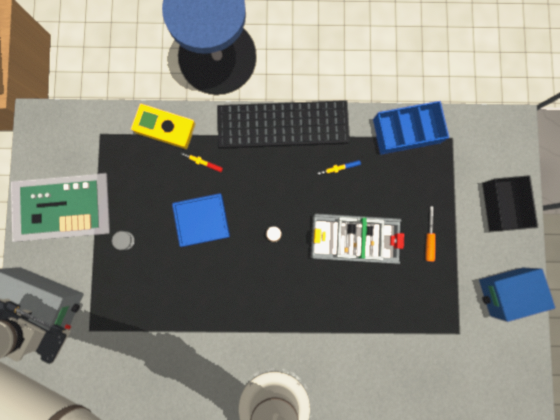

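View pics/side0.png

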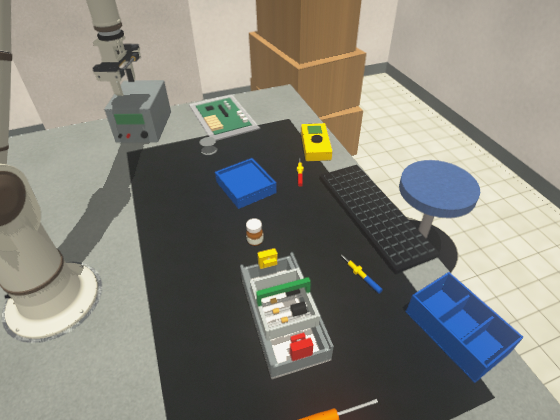

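The top view shows the receiver at right (yellow stop near 319,237, red near 398,241, green handle near 364,238) and the cradle at (201,220). The jar is at (274,234), between them. The side view shows the same layout.

```bash
cat > h.py <<'E'
from bench import manip, effector, viewer
import cv2, numpy as np
from scipy.spatial.transform import Rotation as R
def K(c,h=420):
    f=h/2/np.tan(np.radians(c["vfov"])/2); return np.array([[f,0,c["cx"]],[0,f,c["cy"]],[0,0,1]])
def cast(n,px,z):
    c=viewer.get_calibration(n)
    u=cv2.undistortPoints(np.float64(px).reshape(-1,1,2),K(c),c["dist_coeffs"])[:,0]
    d=R.from_quat(c["attitude"]).apply(np.c_[u,np.ones(len(u))])
    return c["eye"]+d*((z-c["eye"][2])/d[:,2])[:,None]
def proj(n,P):
    c=viewer.get_calibration(n); r=R.from_quat(c["attitude"]).inv()
    return cv2.projectPoints(np.float64(P).reshape(-1,1,3),r.as_rotvec(),-r.apply(c["eye"]),K(c),c["dist_coeffs"])[0][:,0]
def mask(im,h0,h1,s=120,v=50):
    return cv2.inRange(cv2.cvtColor(im,cv2.COLOR_RGB2HSV),(h0,s,v),(h1,255,255))
def blob(m,near,rad=60):
    n,l,st,ce=cv2.connectedComponentsWithStats(m)
    k=max((i for i in range(1,n) if np.hypot(*(ce[i]-near))<rad),key=lambda i:st[i,4])
    return (l==k).astype(np.uint8)*255
E
python3 - <<'E'
from h import *
im=viewer.get_image("top")
def big(a,s): return cv2.resize(a[:,:,::-1],None,fx=s,fy=s,interpolation=cv2.INTER_CUBIC)
a=big(im[205:275,305:410],7); b=big(im[185:255,165:235],5); cv2.imwrite("pics/rec.png",a); cv2.imwrite("pics/cra.png",b)
def pts(m):
    c=max(cv2.findContours(m,cv2.RETR_EXTERNAL,cv2.CHAIN_APPROX_NONE)[0],key=cv2.contourArea)
    return c[:,0].astype(float)
for name,args,near,z in (("green",(45,80),(364,238),.132),("yellow",(22,35),(319,237),.094),("red",(0,8),(398,241),.094),("cradle",(100,125),(201,220),.042)):
    m=blob(mask(im,*args),near,25); w=cast("top",pts(m),z)[:,:2]*1000
    r=cv2.minAreaRect(w.astype(np.float32)); print(name,(m>0).sum(),np.round(r,1) if 0 else r, np.round(cv2.boxPoints(r),1).tolist())
print(cast("top",[(274,234)],.065))
E
```

```text
green 131 ((509.90203857421875, -247.5738525390625), (14.259273529052734, 110.65913391113281), 89.29006958007812) [[454.5, -254.0], [565.0999755859375, -255.39999389648438], [565.2999877929688, -241.10000610351562], [454.70001220703125, -239.8000030517578]]
yellow 124 ((515.4275512695312, -123.82452392578125), (32.1708869934082, 38.13376235961914), 89.83100128173828) [[496.29998779296875, -139.89999389648438], [534.4000244140625, -140.0], [534.5, -107.80000305175781], [496.3999938964844, -107.69999694824219]]
red 196 ((503.5726623535156, -353.60198974609375), (41.050376892089844, 49.69065475463867), 88.6610107421875) [[478.29998779296875, -373.5], [527.9000244140625, -374.70001220703125], [528.9000244140625, -333.70001220703125], [479.20001220703125, -332.5]]
cradle 2364 ((562.5691528320312, 231.60238647460938), (140.46084594726562, 157.25570678710938), 11.985234260559082) [[477.5, 293.8999938964844], [510.20001220703125, 140.10000610351562], [647.5999755859375, 169.3000030517578], [614.9000244140625, 323.1000061035156]]
[[0.51971194 0.00632037 0.065     ]]
```

View pics/rec.png

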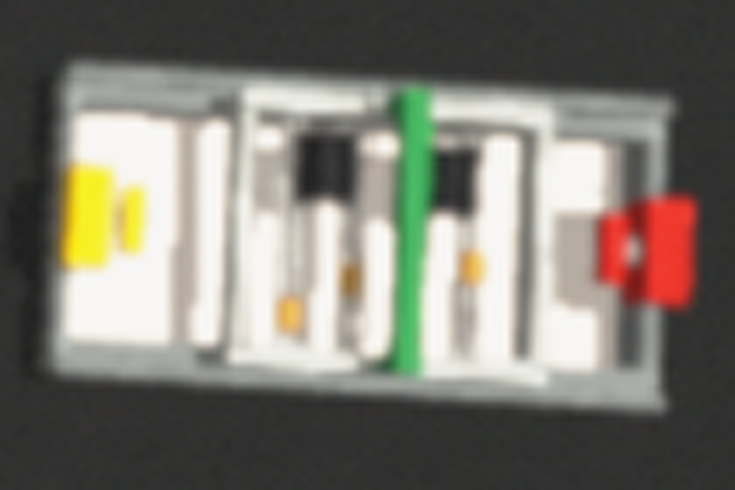

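View pics/cra.png

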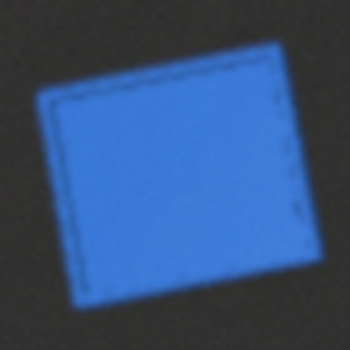

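Run:
```python
from h import *
px=lambda P:(np.array(P,float)+.5)/7-.5+[305,205]
np.set_printoptions(suppress=True,precision=1)
w=cast("top",px([(70,65),(672,103),(665,405),(52,375)]),.062)[:,:2]*1e3
print("rim",w,w.mean(0)); 
for a,b in((0,1),(3,2)): d=w[a]-w[b]; print("yaw long",np.arctan2(-d[0],d[1]))
for a,b in((0,3),(1,2)): d=w[a]-w[b]; print("yaw short",np.arctan2(d[1],d[0]))
s=cast("top",px([(88,216),(676,250)]),.094)[:,:2]*1e3; d=s[0]-s[1]; print("stops",s,np.arctan2(-d[0],d[1]))
im=viewer.get_image("top")
m=blob(mask(im,45,80),(364,238),25); ys,xs=np.nonzero(m); 
p=cast("top",np.c_[xs,ys],.132)[:,:2]*1e3; l=cv2.fitLine(p.astype(np.float32),cv2.DIST_L2,0,.01,.01).ravel(); print("bar",p.mean(0),np.arctan2(l[1],l[0]))
# sub-pixel: saturation weighted
# bystander check + side view for bar/cradle
si=viewer.get_image("side")
m=blob(mask(si,45,80),(284,292),30); c=max(cv2.findContours(m,0,1)[0],key=cv2.contourArea)
print("side bar box px",cv2.boxPoints(cv2.minAreaRect(c)), cast("side",cv2.boxPoints(cv2.minAreaRect(c)),.132)[:,:2]*1e3)
m=blob(mask(si,100,125),(245,182),30); c=max(cv2.findContours(m,0,1)[0],key=cv2.contourArea)
q=cv2.approxPolyDP(cv2.convexHull(c),4,True)[:,0]; print("side cradle",q,cast("side",q,.042)[:,:2]*1e3)
# predicted corners of cradle hypothesis
Rz=R.from_euler("z",.209); C=np.array([(67,75,.0),(67,-75,0),(-67,-75,0),(-67,75,0)])
Pw=Rz.apply(C)/1e3+[.5633,.2337,.042]; print("pred top",proj("top",Pw)); print("pred side",proj("side",Pw))
x=R.from_euler("z",-.02).apply([[1,0,0],[0,1,0]]); 
for yaw in(-.03,.0):
  q=R.from_matrix(np.array([[1,0,0],[0,-1,0],[0,0,-1]])); q=R.from_euler("z",yaw)*q
  print(q.as_quat(),manip.solve_ik([.51,-.2495,.2],q.as_quat()))
q=R.from_euler("z",.209)*R.from_matrix(np.diag([1,-1,-1])); print(manip.solve_ik([.563,.234,.2],q.as_quat()))
```

```text
rim [[ 581.7 -115.5]
 [ 567.8 -375. ]
 [ 438.8 -369.1]
 [ 449.1 -107.7]] [ 509.3 -241.8]
yaw long -0.05325694711435744
yaw long -0.039255834403349926
yaw short -0.05834549916070965
yaw short -0.045628605522682254
stops [[ 515.6 -119.8]
 [ 503.8 -365.8]] -0.04800186545326135
bar [ 516.7 -247.3] -0.06661027
side bar box px [[254.5 291.5]
 [308.3 276.5]
 [312.1 290.1]
 [258.3 305.2]] [[ 448.  -242.9]
 [ 565.3 -247.3]
 [ 559.1 -281.7]
 [ 445.2 -276.4]]
side cradle [[252 158]
 [275 181]
 [276 191]
 [238 208]
 [218 184]
 [215 171]] [[611.  315.6]
 [641.4 177.7]
 [628.5 132.9]
 [503.3 102.7]
 [475.6 226.4]
 [481.9 292.1]]
pred top [[171.6 202.7]
 [219.8 193.1]
 [227.9 236. ]
 [179.3 245.8]]
pred side [[252.2 156.9]
 [276.3 181.4]
 [237.2 197.5]
 [215.  170.8]]
[ 1. -0.  0.  0.] [ 0.   0.4  0.5  1.8 -0.2  1.  -1. ]
[1. 0. 0. 0.] [ 0.   0.4  0.5  1.8 -0.2  1.  -1. ]
[-0.6  0.4  0.2  1.7 -0.1  1.  -1.7]
```

Receiver centre is about (509, -242) mm with yaw -0.049. The handle is at (509, -249.5), and the cradle at (563, 234) with yaw 0.209, which agrees in both views.

```bash
cat >> h.py <<'E'
D=R.from_matrix(np.diag([1.,-1,-1]))
quat=lambda yaw:(R.from_euler("z",yaw)*D).as_quat()
YR=-.049; U=np.array([-np.sin(YR),np.cos(YR),0]); RC=np.array([.5093,-.2418,0])
fy=lambda n=3:np.mean([manip.current_force() for _ in range(n)],0)
E
python3 - <<'E'
from h import *
np.set_printoptions(suppress=True,precision=4)
h=np.array([.509,-.2495,0]); q=quat(YR)
effector.open_jaws()
manip.move_pose(h+[0,0,.22],q); print(manip.current_clock(),manip.current_q())
manip.servo_line(h+[0,0,.105],vel=.12); print(manip.current_force(),manip.current_tool_pos())
effector.close(45); print(manip.current_clock(),manip.current_finger_gap(),manip.current_gripper_force(),manip.current_force(),manip.current_tool_pos())
im=viewer.get_image("side"); cv2.imwrite("pics/grip.png",cv2.resize(im[190:400,200:400,::-1],None,fx=2.8,fy=2.8))
E
```

```text
3.5083 [ 0.0109  0.3544  0.4942  1.7968 -0.1928  1.0383 -1.0401]
[-0.2763  0.2717  0.2905] [ 0.5096 -0.2499  0.1057]
5.8333 0.011348267810118506 44.998889565467834 [-0.0343 -0.8951 -0.0268] [ 0.509  -0.2497  0.105 ]
```

View pics/grip.png

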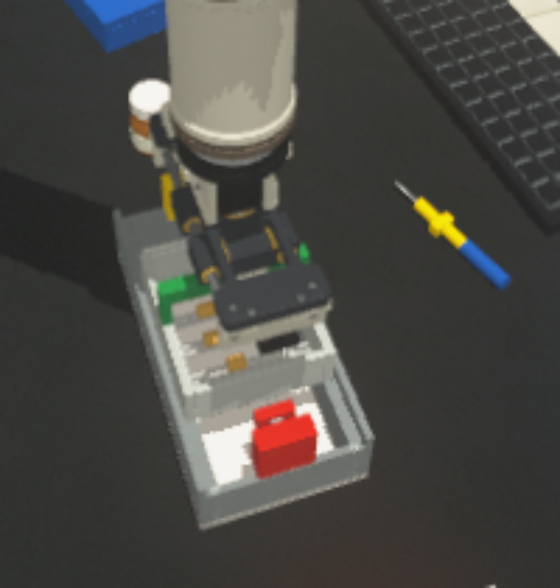

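The jaws hold the green bar near its middle, and three brass spacers can be seen in the sieve. Next I'll feel for the stops.

```bash
cat > feel.py <<'E'
from h import *
def feel(sgn,target=7.5,maxd=.055):
    p=np.array(manip.current_tool_pos()); p[2]=.105; drag=[]; log=[]
    for i in range(int(maxd/.001)):
        p=p+sgn*U*.001; manip.servo_line(p,vel=.02)
        F=fy(); f=-sgn*F@U; s=(np.array(manip.current_tool_pos())-RC)@U
        log.append((round(s*1e3,1),round(f,1),round(F[0],1),round(F[2],1)))
        base=np.median([l[1] for l in log[2:8]]) if i>=6 else None
        if base is not None and f-base>target: break
        if f>17: break
    print(sgn,"base",base,log[:8],log[-10:],manip.current_clock()); return base
E
python3 - <<'E'
from feel import *
feel(1); manip.sleep(.3); print(fy())
E
```

```text
1 base 1.35 [(np.float64(-7.3), np.float64(3.0), np.float64(0.5), np.float64(-2.1)), (np.float64(-6.0), np.float64(1.6), np.float64(0.2), np.float64(-1.1)), (np.float64(-4.8), np.float64(1.1), np.float64(-0.7), np.float64(-1.0)), (np.float64(-3.7), np.float64(1.9), np.float64(-0.8), np.float64(-1.4)), (np.float64(-2.7), np.float64(0.6), np.float64(-0.4), np.float64(-0.0)), (np.float64(-1.8), np.float64(1.4), np.float64(-0.8), np.float64(-0.9)), (np.float64(-0.7), np.float64(1.8), np.float64(0.1), np.float64(-1.9)), (np.float64(0.2), np.float64(1.3), np.float64(0.1), np.float64(-1.2))] [(np.float64(29.9), np.float64(1.5), np.float64(-0.0), np.float64(-3.2)), (np.float64(30.7), np.float64(3.2), np.float64(-0.3), np.float64(-2.1)), (np.float64(31.6), np.float64(4.9), np.float64(-1.1), np.float64(-1.8)), (np.float64(32.4), np.float64(5.2), np.float64(-0.1), np.float64(-2.8)), (np.float64(33.0), np.float64(6.0), np.float64(-0.9), np.float64(-2.9)), (np.float64(33.6), np.float64(6.5), np.float64(0.4), np.float64(-1.8)), (np.float64(34.1), np.float64(7.6), np.float64(-1.2), np.float64(-2.0)), (np.float64(34.7), np.float64(7.5), np.float64(-1.2), np.float64(-2.5)), (np.float64(35.3), np.float64(8.1), np.float64(-1.7), np.float64(-2.0)), (np.float64(35.9), np.float64(9.3), np.float64(-1.0), np.float64(-1.7))] 17.6333
[-1.01315345 -8.88180535 -1.11223661]
```

Run:
```python
from feel import *
p=np.array(manip.current_tool_pos()); s=(p-RC)@U; p=p+U*(-.004-s); p[2]=.105
manip.servo_line(p,vel=.1); feel(-1); manip.sleep(.3); print(fy())
```

```text
-1 base 2.1500000000000004 [(np.float64(-4.0), np.float64(1.9), np.float64(-0.9), np.float64(-0.1)), (np.float64(-5.1), np.float64(3.8), np.float64(-0.1), np.float64(0.9)), (np.float64(-7.4), np.float64(2.1), np.float64(1.1), np.float64(-0.5)), (np.float64(-8.6), np.float64(2.2), np.float64(0.1), np.float64(-1.4)), (np.float64(-9.5), np.float64(1.6), np.float64(0.1), np.float64(-0.2)), (np.float64(-10.4), np.float64(2.1), np.float64(1.4), np.float64(-0.7)), (np.float64(-11.4), np.float64(2.2), np.float64(-0.3), np.float64(-0.6)), (np.float64(-12.4), np.float64(2.9), np.float64(1.0), np.float64(-0.8))] [(np.float64(-29.5), np.float64(1.3), np.float64(0.6), np.float64(-1.5)), (np.float64(-30.5), np.float64(2.2), np.float64(0.5), np.float64(-1.6)), (np.float64(-31.4), np.float64(1.2), np.float64(0.3), np.float64(-1.5)), (np.float64(-32.0), np.float64(3.1), np.float64(0.1), np.float64(-1.3)), (np.float64(-32.8), np.float64(4.8), np.float64(-0.2), np.float64(0.4)), (np.float64(-33.4), np.float64(4.4), np.float64(-0.1), np.float64(1.3)), (np.float64(-33.9), np.float64(6.8), np.float64(-0.5), np.float64(1.1)), (np.float64(-34.4), np.float64(7.8), np.float64(-0.4), np.float64(2.7)), (np.float64(-34.9), np.float64(8.5), np.float64(-0.2), np.float64(3.8)), (np.float64(-35.4), np.float64(11.1), np.float64(-1.1), np.float64(4.7))] 27.0167
[-1.83531663  9.76963437  5.19319004]
```

Both stops felt: about 7.5 N on yellow and 8-9 N on red. The free travel is about ±30 mm. Now the shaking.

```bash
cat > shake.py <<'E'
from h import *
def shake(n,c=0.,a=.0125,v=.35):
    z=.105; b=RC+U*c; b=np.array([b[0],b[1],z]); off=np.array([.509,-.2497,0])-RC; off=off-U*(off@U); b=b+[off[0],off[1],0]
    manip.servo_line(b,vel=.15); fm=0; t0=manip.current_clock()
    for i in range(n):
        manip.servo_line(b+U*a*(1 if i%2==0 else -1),vel=v); fm=max(fm,np.linalg.norm(manip.current_force()))
    manip.servo_line(b,vel=.15); print(n,"strokes",manip.current_clock()-t0,"clock",manip.current_clock(),"Fmax",fm,manip.current_tool_pos())
def snap(name):
    im=viewer.get_image("side"); a=cv2.resize(im[230:390,220:350,::-1],None,fx=3.6,fy=3.6,interpolation=cv2.INTER_CUBIC)
    im=viewer.get_image("top"); b=cv2.resize(im[205:275,305:410,::-1],None,fx=3,fy=3,interpolation=cv2.INTER_CUBIC)
    o=np.zeros((576,800,3),np.uint8); o[:a.shape[0],:a.shape[1]]=a; o[:b.shape[0],480:480+b.shape[1]]=b; cv2.imwrite(f"pics/{name}.png",o)
E
python3 - <<'E'
from shake import *
shake(12); snap("s1")
E
```

```text
12 strokes 3.25 clock 30.975 Fmax 4.811191889705275 [ 0.50916761 -0.24044272  0.10447301]
```

View pics/s1.png

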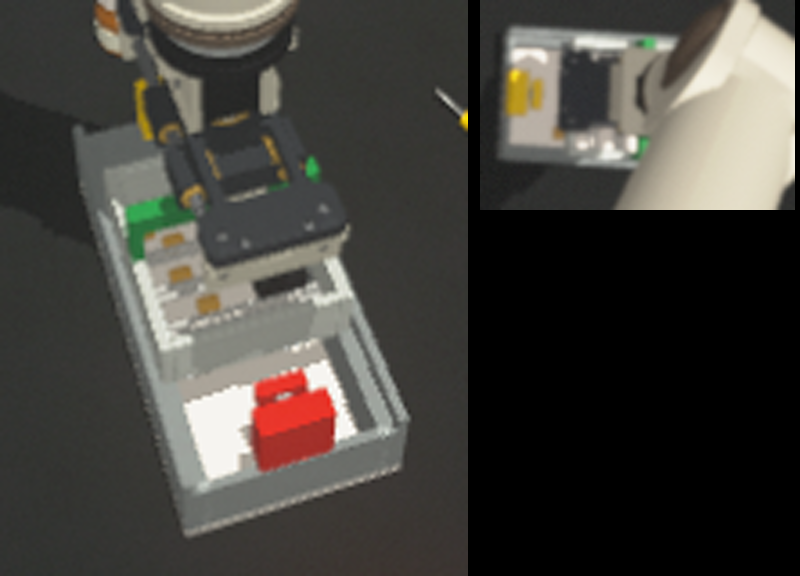

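Brass shows at crop positions (172,240), (180,272) and (207,303), so several spacers may still be in the sieve. I'll classify them by ray casting and shake harder.

```bash
cat >> shake.py <<'E'
def brass(n):
    im=viewer.get_image(n); m=cv2.inRange(cv2.cvtColor(im,cv2.COLOR_RGB2HSV),(10,90,60),(24,255,255))
    N,l,st,ce=cv2.connectedComponentsWithStats(m); sy=(np.array(manip.current_tool_pos())-RC)@U*1e3; X=np.array([U[1],-U[0],0])
    for i in range(1,N):
        if st[i,4]<3: continue
        a=cast(n,[ce[i]],.067)[0]-RC; b=cast(n,[ce[i]],.010)[0]-RC
        if abs(a@X)<.06 and abs(a@U)<.13: print(n,ce[i].round(),st[i,4],"if sieve x,y",(a@X*1e3).round(),(a@U*1e3-sy).round(),"| if tray",(b@X*1e3).round(),(b@U*1e3).round())
E
python3 - <<'E'
from shake import *
brass("side");brass("top"); shake(10,v=.6); brass("side");brass("top"); snap("s2")
E
```

```text
side [259. 260.] 58 if sieve x,y -19.0 123.0 | if tray -10.0 169.0
side [284. 263.] 16 if sieve x,y 35.0 96.0 | if tray 49.0 140.0
side [266. 266.] 16 if sieve x,y -9.0 100.0 | if tray 1.0 145.0
side [295. 271.] 19 if sieve x,y 52.0 65.0 | if tray 67.0 107.0
side [298. 278.] 7 if sieve x,y 51.0 44.0 | if tray 66.0 84.0
side [273. 284.] 21 if sieve x,y -9.0 47.0 | if tray 1.0 87.0
side [268. 296.] 18 if sieve x,y -29.0 19.0 | if tray -20.0 57.0
side [270. 306.] 23 if sieve x,y -32.0 -6.0 | if tray -23.0 30.0
side [278. 314.] 26 if sieve x,y -21.0 -31.0 | if tray -12.0 3.0
top [319. 236.] 167 if sieve x,y 0.0 115.0 | if tray 3.0 109.0
top [331. 249.] 9 if sieve x,y -36.0 76.0 | if tray -36.0 69.0
10 strokes 2.7499999999999964 clock 34.175 Fmax 5.02885843108934 [ 0.50922102 -0.2402255   0.10448472]
side [259. 260.] 57 if sieve x,y -20.0 122.0 | if tray -10.0 169.0
side [284. 263.] 16 if sieve x,y 35.0 96.0 | if tray 49.0 141.0
side [266. 266.] 16 if sieve x,y -9.0 101.0 | if tray 2.0 146.0
side [295. 271.] 19 if sieve x,y 52.0 66.0 | if tray 67.0 108.0
side [278. 273.] 4 if sieve x,y 11.0 72.0 | if tray 23.0 115.0
side [298. 278.] 7 if sieve x,y 51.0 44.0 | if tray 66.0 84.0
side [273. 283.] 22 if sieve x,y -8.0 48.0 | if tray 3.0 88.0
side [268. 296.] 16 if sieve x,y -29.0 19.0 | if tray -20.0 57.0
side [270. 306.] 22 if sieve x,y -32.0 -6.0 | if tray -23.0 30.0
side [277. 314.] 25 if sieve x,y -21.0 -31.0 | if tray -12.0 4.0
top [319. 236.] 167 if sieve x,y 0.0 114.0 | if tray 3.0 109.0
top [331. 249.] 8 if sieve x,y -37.0 76.0 | if tray -36.0 69.0
```

View pics/s2.png

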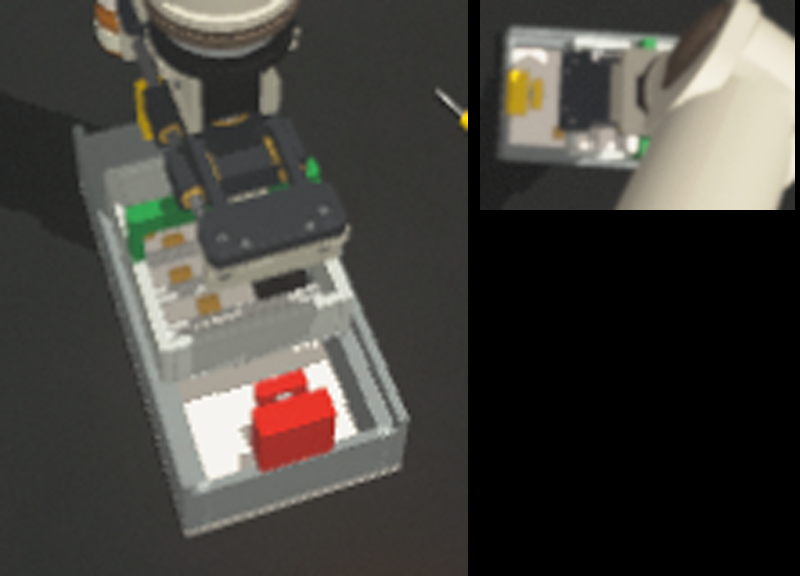

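Run:
```python
from shake import *
p=np.array(manip.current_tool_pos())+U*.02; p[2]=.105; manip.servo_line(p,vel=.1); brass("side"); brass("top"); print(manip.current_clock())
```

```text
side [281. 255.] 14 if sieve x,y 35.0 102.0 | if tray 49.0 167.0
side [261. 261.] 51 if sieve x,y -17.0 100.0 | if tray -7.0 165.0
side [292. 263.] 19 if sieve x,y 52.0 70.0 | if tray 67.0 133.0
side [294. 270.] 6 if sieve x,y 51.0 49.0 | if tray 66.0 111.0
side [270. 275.] 20 if sieve x,y -8.0 52.0 | if tray 3.0 114.0
side [268. 297.] 26 if sieve x,y -29.0 -3.0 | if tray -20.0 55.0
side [270. 306.] 24 if sieve x,y -31.0 -27.0 | if tray -23.0 29.0
top [318. 236.] 158 if sieve x,y 1.0 97.0 | if tray 3.0 111.0
top [331. 249.] 4 if sieve x,y -36.0 56.0 | if tray -36.0 68.0
34.825
```

Run:
```python
from shake import *
X=np.array([U[1],-U[0],0])
p=np.array(manip.current_tool_pos())-U*.047; p[2]=.105; manip.servo_line(p,vel=.15); brass("side"); brass("top"); snap("s3"); print(manip.current_clock())
print(proj("side",[RC-X*.036+U*.069+[0,0,.01]]),proj("top",[RC-X*.02+U*.057+[0,0,.01]]))
```

```text
side [261. 262.] 70 if sieve x,y -18.0 144.0 | if tray -9.0 162.0
side [268. 262.] 4 if sieve x,y -2.0 140.0 | if tray 9.0 158.0
side [289. 274.] 15 if sieve x,y 34.0 88.0 | if tray 48.0 102.0
side [270. 277.] 18 if sieve x,y -8.0 94.0 | if tray 2.0 109.0
side [300. 283.] 21 if sieve x,y 51.0 58.0 | if tray 66.0 70.0
side [283. 286.] 5 if sieve x,y 11.0 62.0 | if tray 23.0 74.0
side [303. 290.] 7 if sieve x,y 50.0 38.0 | if tray 65.0 48.0
side [277. 296.] 20 if sieve x,y -10.0 40.0 | if tray 0.0 51.0
side [270. 307.] 21 if sieve x,y -32.0 19.0 | if tray -23.0 28.0
side [277. 314.] 27 if sieve x,y -22.0 -4.0 | if tray -13.0 3.0
top [319. 236.] 88 if sieve x,y -1.0 139.0 | if tray 1.0 107.0
top [335. 243.] 11 if sieve x,y -19.0 90.0 | if tray -18.0 56.0
top [331. 249.] 9 if sieve x,y -35.0 103.0 | if tray -35.0 69.0
35.4917
[[259.80732835 293.80627478]] [[334.92287233 244.15423617]]
```

View pics/s3.png

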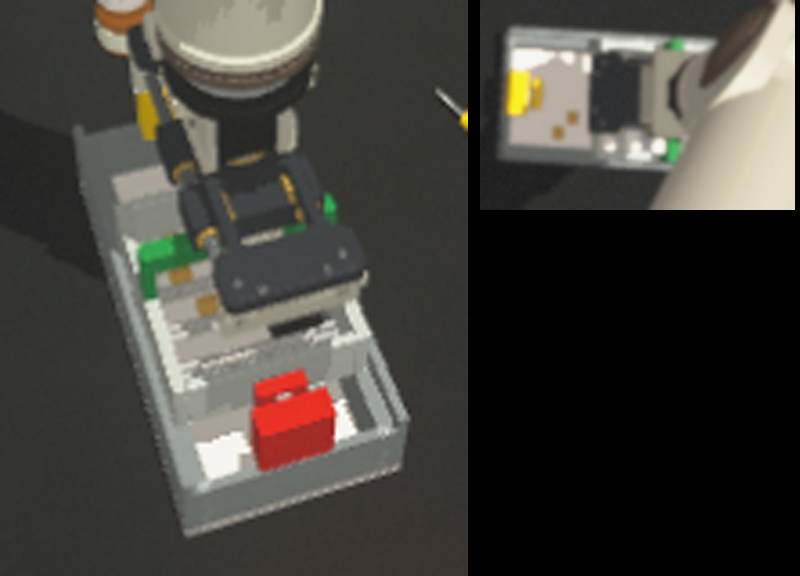

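Four spacers lie at distinct fixed tray spots, (-35,69), (-18,56), (-23,28) and (-13,3) mm, and none of them moved with the sieve. I can lift it out.

Run:
```python
from shake import *
p=np.array(manip.current_tool_pos())+U*.02; p[2]=.105; manip.servo_line(p,vel=.1)
p[2]=.22; manip.servo_line(p,vel=.1); print(manip.current_clock(),manip.current_force(),manip.current_finger_gap())
c=np.array([.5633,.2337,.22])
manip.servo_line(c,ori=quat(.209),vel=.2); manip.servo_line([c[0],c[1],.150],vel=.1); manip.sleep(.2)
print(manip.current_clock(),manip.current_tool_pos(),manip.current_q(),manip.current_wrist_torque())
im=viewer.get_image("side"); cv2.imwrite("pics/over.png",cv2.resize(im[100:260,150:350,::-1],None,fx=3.7,fy=3.7,interpolation=cv2.INTER_CUBIC))
im=viewer.get_image("top"); cv2.imwrite("pics/overtop.png",cv2.resize(im[170:270,150:250,::-1],None,fx=5.5,fy=5.5,interpolation=cv2.INTER_CUBIC))
# expected px of sieve top rim corners and cradle lip
Rz=R.from_euler("z",.209); t=np.array(manip.current_tool_pos())
C=np.array([(58,66,0),(58,-66,0),(-58,-66,0),(-58,66,0)])/1e3
S=Rz.apply(C)+[t[0],t[1],t[2]-.054+.04]
print("side exp crop",(proj("side",S)-[150,100])*3.7); print("top exp crop",(proj("top",S)-[150,170])*5.5)
```

```text
37.15 [-0.43571162 -0.02506085 -4.35749982] 0.011470367927837575
40.775 [0.56389354 0.23399035 0.15090684] [-0.61581073  0.4840592   0.23525482  1.74157391 -0.135893    0.93014366
 -1.68715035] [-0.0339743   0.19119119  0.00775311]
side exp crop [[367.42989209 127.16351649]
 [449.57977108 205.1981468 ]
 [317.1906665  255.28050487]
 [241.26515938 170.80707   ]]
top exp crop [[ 96.14396173 172.43257305]
 [347.26845352 122.51127403]
 [388.56277063 341.97576056]
 [135.00127938 393.05824984]]
```

View pics/over.png

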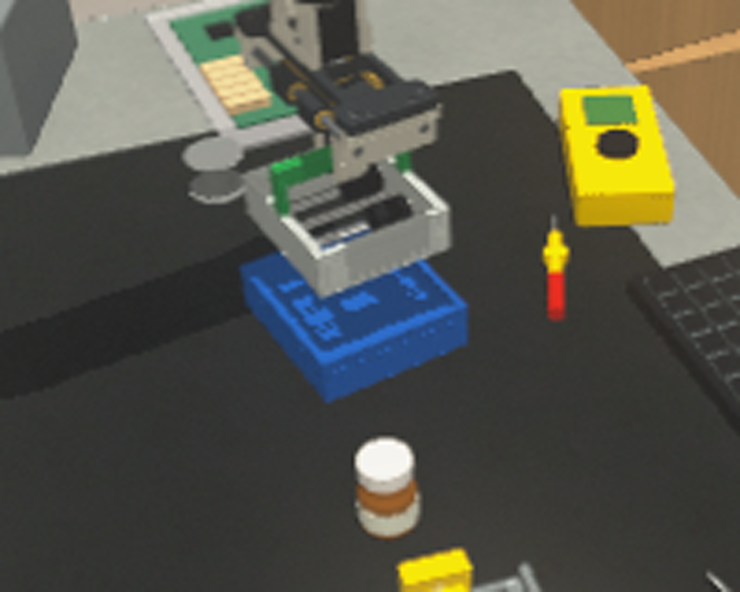

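The sieve hangs level over the cradle. Its rim corners, right (450,208) and front (320,257), match the predicted (449,205) and (317,255) within 1 px, and both capacitors are inside. Now I'll lower it by feel.

Run:
```python
from h import *
c=np.array([.5633,.2337,.102]); manip.servo_line(c,vel=.08); f0=fy()[2]; log=[]
while c[2]>.082:
    c[2]-=.001; manip.servo_line(c,vel=.02); f=fy(); log.append((round(manip.current_tool_pos()[2]*1e3,1),*f.round(1)))
    if f[2]-f0>6: break
print(f0,manip.current_clock()); print(*log,sep="\n")
```

```text
-3.9548653842457484 46.375
(np.float64(101.5), np.float64(-0.2), np.float64(0.6), np.float64(-4.0))
(np.float64(100.1), np.float64(-0.6), np.float64(-0.5), np.float64(-3.9))
(np.float64(98.9), np.float64(0.0), np.float64(-0.6), np.float64(-4.5))
(np.float64(97.9), np.float64(0.4), np.float64(-0.2), np.float64(-3.9))
(np.float64(96.9), np.float64(-0.8), np.float64(0.1), np.float64(-3.6))
(np.float64(95.9), np.float64(0.1), np.float64(0.3), np.float64(-4.1))
(np.float64(94.9), np.float64(-0.1), np.float64(-0.5), np.float64(-4.8))
(np.float64(93.9), np.float64(0.2), np.float64(-0.3), np.float64(-4.2))
(np.float64(92.9), np.float64(0.2), np.float64(-0.1), np.float64(-3.8))
(np.float64(91.9), np.float64(0.5), np.float64(0.2), np.float64(-3.8))
(np.float64(90.9), np.float64(0.2), np.float64(0.4), np.float64(-4.6))
(np.float64(89.9), np.float64(-0.6), np.float64(0.1), np.float64(-4.2))
(np.float64(88.9), np.float64(-0.2), np.float64(-0.6), np.float64(-3.9))
(np.float64(87.9), np.float64(-0.4), np.float64(-0.3), np.float64(-3.6))
(np.float64(86.9), np.float64(-0.3), np.float64(-0.2), np.float64(-3.5))
(np.float64(85.9), np.float64(0.4), np.float64(-0.4), np.float64(-4.5))
(np.float64(84.9), np.float64(-0.3), np.float64(-0.6), np.float64(-4.6))
(np.float64(84.5), np.float64(-2.2), np.float64(-1.3), np.float64(1.5))
(np.float64(84.4), np.float64(-4.1), np.float64(-2.2), np.float64(10.3))
```

It seated at the expected height with no contact on the lip. Releasing.

Run:
```python
from h import *
p=np.array(manip.current_tool_pos()); manip.servo_line([p[0],p[1],.0852],vel=.02)
effector.open_jaws(); p=np.array(manip.current_tool_pos()); manip.servo_line([p[0],p[1],.25],vel=.12)
manip.servo_line([.42,.234,.30],vel=.2)
print(manip.current_clock(),manip.current_force())
a=viewer.get_image("side")[110:230,180:330,::-1]; b=viewer.get_image("top")[160:280,150:250,::-1]
cv2.imwrite("pics/end.png",np.hstack([cv2.resize(x,None,fx=3.1,fy=3.1,interpolation=cv2.INTER_CUBIC) for x in(a,b)]))
```

```text
50.3917 [0.56053841 0.67302042 0.16879787]
```

View pics/end.png

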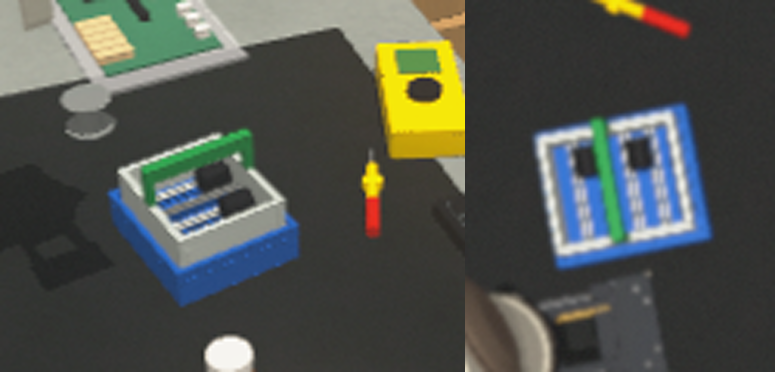

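The sieve is seated square in the cradle, with handle ends at about (600,120) and (618,240). Both capacitors are inside, there is no brass left in it, and the gripper is clear.

```bash
python3 -c "
from bench import manip
print(manip.hand_in(),manip.current_clock())"
```

```text
the job is handed in; nothing more can be done
the job is handed in; nothing more can be done
```

The job is handed in, with no verdict returned: the final pictures show the sieve seated in the blue cradle with both capacitors inside, and all four spacers were seen in the tray before the lift, with about 50 s of the 72 s used.

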